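# Load the rinse tub and set its feed valve half open

### The job

Three brass furniture feet, slick with polish, lie on the tray: carry the tray by its handle and, low over the white tub, tip it so that all three slide into the tub, without touching the feet with the fingers, then stand the empty tray upright on the counter. After the feet are in, turn the lever of the ball valve on the tub's feed pipe to half open, 45 degrees, along the long broad mark, and leave it there. Leave everything else on the counter where it is.

Things in the scene. Friction and masses are not known exactly. Their poses are not given: they have to be found in the camera images.
- tray: Loose aluminium tray, 190 mm long (x) by 140 mm wide (y), 4 mm floor, 26 mm high walls on both long sides and at the -x end; the +x end is open, with no lip. A wooden bridge handle spans it from side to side over the middle. Empty 320 g. Origin: centre of the underside; z up when it stands upright.
- tray_handle (a point): Centre of the tray's bridge handle: a straight wooden bar along the tray's y, 140 mm long, 14 mm thick (x), 22 mm tall (z), its centre 103 mm above the tray's underside, 88 mm clear below it. Axes as the tray's.
- tray_lip (a point): Middle of the tray's open end, on the floor's upper face (95 mm from the tray's centre along its +x, 4 mm above the underside).
- foot0: Brass furniture foot, a chunky block 60 mm long and 36 mm square in section, stepped down to 26 mm square over its last 18 mm (-x end); 90 g, slick with polish. Starts lying on the tray. Origin: middle of its underside as it first lies; x along its length.
- foot1: Brass furniture foot, a chunky block 60 mm long and 36 mm square in section, stepped down to 26 mm square over its last 18 mm (-x end); 90 g, slick with polish. Starts lying on the tray. Origin: middle of its underside as it first lies; x along its length.
- foot2: Brass furniture foot, a chunky block 60 mm long and 36 mm square in section, stepped down to 26 mm square over its last 18 mm (-x end); 90 g, slick with polish. Starts lying on the tray. Origin: middle of its underside as it first lies; x along its length.
- tub_in (a point): Centre of the inner floor of the fixed white enamelled open tub, 6 mm above the counter. Outside 230 mm (x) by 190 mm (y), walls 6 mm thick, rim 85 mm above the counter. Axes: the tub's. A brass feed pipe leaves its -y side and carries the ball valve.
- valve_axis (a point): On the vertical axis of the valve lever, at the lever's mid height, 135 mm above the counter, 220 mm from the tub's centre along the tub's -y; axes as the tub's. Below the lever: a fixed disc (radius 62 mm, top at 116 mm) with black marks at closed, 1/4, half (the long broad one), 3/4 and open. The 22 mm pipe runs along the tub's y, 62 mm up, out to 335 mm from the tub's centre.
- valve_grip (a point): Centre of the lever's grip sleeve, 115 mm from the axis: sleeve 60 mm long (along the lever, 80 to 140 mm from the axis), 20 mm wide, 16 mm tall, mid height 135 mm, free space beneath. The lever runs from the axis along this point's -x.
- valve (a joint): Angle of the valve lever in rad: 0 closed (lever across the pipe, pointing along the tub's -x), 1.571 fully open (lever in line with the pipe, pointing along the tub's -y, away from the tub); grows anticlockwise seen from above. Stiff: stays where it is left, about 0.25 N m to turn.
- mug: Bystander: white mug, 80 mm across, 90 mm high. Origin: centre of underside.
- jar: Bystander: glass jar, 72 mm across, 110 mm high. Origin: centre of underside.
- plane: Bystander: wooden block plane, 200 mm long (y), 62 mm wide, about 105 mm high. Origin: centre of underside.
- tin: Bystander: tin can, 70 mm across, 100 mm high. Origin: centre of underside.
- mallet: Bystander: hammer, 240 mm long, lying along x. Origin: centre of underside.
- vase: Bystander: terracotta vase, 100 mm across, 140 mm high. Origin: centre of underside.
Things that resemble listed ones, but are neither listed nor needed, are in the scene too. Leave any green look-alike of the foot0 alone.

How it is judged:
By the outcome, as a careful person would: the job done as asked, in the order asked, and still so for the second after the job is handed in, with the robot touching nothing.
It also fails if it takes over 72 s, if anything falls off the work surface, if the arm or the gripper's body presses on something with over 40 N, if the wrist force passes 120 N, or if a joint passes its speed limit or range.

### The arm

A 6-joint arm with a two-finger parallel gripper is mounted at the origin on the work surface. World frame = base frame: x ahead of the robot, y to its left, z up, the work surface at z = 0. Lengths are in mm, angles in rad, forces in N, time in s.
With the tool pointing down it reaches from about 350 to 775 mm from the base axis. Payload 5.5 kg.
Tool frame: the origin (TCP) lies midway between the tips of the shut fingers; the grasp point (between the pads) lies 19 mm behind it; z points along the fingers, y is the line along which they close (so a half turn about z gives the same grasp; the last joint's range is limited). The gripper opens to 85 mm and grips with 20 to 120 N. Pads are 22 mm wide; open, the fingers measure 114 mm over their backs; the gripper's body (76 mm by 85 mm) begins 54 mm behind the grasp point. The pads swing forward as they close: fully open they stand 13 mm farther back than shut.
Start: joints at [1.165, 0.313, 0.046, 1.304, 0, 1.431], TCP at [151.065, 554.843, 231.323] pointing down, gripper open.
Joint ranges: [-2.76, 2.76], [-0.86, 1.69], [-1.03, 1.26], [-2.2, 2.34], [-1.47, 1.5], [-3.14, 3.14]. Speed limits (rad/s): [2.57, 2.57, 3.14, 3.14, 3.14, 3.14].

### API

Orientations are given as a rotation vector (axis times angle).
In Python, from plant import robot, viewer, sign_off gives the robot as it stands.
- The arm moves only by the tool apply_moves, never from a script. Its argument "moves" is one flat list of numbers, 7 for each row, row after row: the shift along the tool's x, y, z in mm, then the turn, a rotation vector about the tool's x, y, z in degrees, then the opening, from 0 (shut) to 1 (fully open). A call has 1 to 10 rows; each row shifts and turns the commanded pose from where the row before left it, along the tool's axes as they then stand; what a row does not reach is not made up. A row lasts 1/8 s, in which the tool goes at most 62.5 mm and 10.7 degrees, less where a joint would pass 70% of its speed; a pose out of reach is approached as far as the arm can. A call with a gripper value outside its range is refused whole. The fingers move at their own pace and stop on an object; "newtons" is the grip in N (left out, the last holds). Time passes only in rows, so rows that do not move let the fingers close. It gives the time, the measured TCP pose, the force, the opening and the grip force at its end, in the units of the state.
- robot.get_obs(): the state, without advancing time (a new reading comes with each control period).
- viewer.read_camera(name): name is "scene" or "top"; returns a dict with "color" (384x512x3 uint8, red, green, blue), "mtx" (3x3 intrinsics, pixels), "rvec" (rotation vector, rad) and "tvec" (3), from world to camera coordinates, as OpenCV has them. Camera axes: x right, y down, z forward; pixel columns grow to the right and rows downward; lengths in mm; the calibration is good to about 2 mm. A picture is of the moment at which its call begins. There is no depth.
- sign_off(): hands the job in; it is judged then, once.
The state is a dict: "time_s": time; "joint_positions": joint angles; "qd": joint speeds; "joint_efforts": joint torques, N m; "ee_pos": TCP position; "orientation": TCP orientation; "contact_force": force on the tool from outside, world axes, zero at the start; "wrist_torque": the same for the moment, N m; "gripper_width": finger opening in mm; "finger_force": force on a finger pad.
Only numpy, scipy, OpenCV 4.12 (cv2) and the standard library are available. Lean on these libraries where they do the work, as an engineer would, in place of code of your own. Each camera call takes 0.05 s, during which the arm holds its last target. There are 200 camera calls.

## Working session

There is one attempt and no reset: what is moved stays moved. The work goes in short steps, Python scripts to look and compute and a tool call to move; the robot and the scene stay as the last step left them, time stands still between calls to the robot, and variables do not carry over. Pictures are saved under pics/ and viewed, at most 10 in all, crops included, and the job is handed in when it is done.

Besides the shell and the picture viewer there is one more tool, called after ">>>" by a JSON object that holds its "name" and its "arguments", one argument or row to a line. apply_moves: Moves the arm, as the interface text tells. Its arguments: {"type":"object","properties":{"moves":{"type":"array"},"newtons":{"type":"number"}},"required":["moves"]}

```bash
ls; mkdir -p pics; python3 - <<'E'
from plant import robot, viewer
import cv2,numpy as np,pickle
d={}
for n in("scene","top"):
    r=viewer.read_camera(n); d[n]=r
    cv2.imwrite(f"pics/{n}0.png",cv2.resize(r["color"][:,:,::-1],(800,600),interpolation=cv2.INTER_CUBIC))
    R=cv2.Rodrigues(np.array(r["rvec"]))[0]; print(n,np.round(r["mtx"],1).tolist(),np.round(-R.T@np.array(r["tvec"]).ravel(),0),np.round(R,2).tolist())
pickle.dump(d,open("c0.pkl","wb"))
o=robot.get_obs();print(o["time_s"],o["ee_pos"],o["orientation"],o["gripper_width"])
E
```

```text
pics
scene [[425.0, 0.0, 257.1], [0.0, 425.0, 190.0], [0.0, 0.0, 1.0]] [1822.  260. 1049.] [[-0.21, 0.98, 0.01], [0.59, 0.14, -0.8], [-0.78, -0.16, -0.6]]
top [[424.1, 0.0, 246.4], [0.0, 424.1, 194.2], [0.0, 0.0, 1.0]] [ 462.   14. 1582.] [[0.0, -1.0, 0.0], [-1.0, -0.0, -0.09], [0.09, -0.0, -1.0]]
0.1 [150.86681108 554.38646532 230.4884054 ] [-4.16275901e-01 -3.11342698e+00  2.48544865e-03] 85.35678931884577
```

View pics/top0.png

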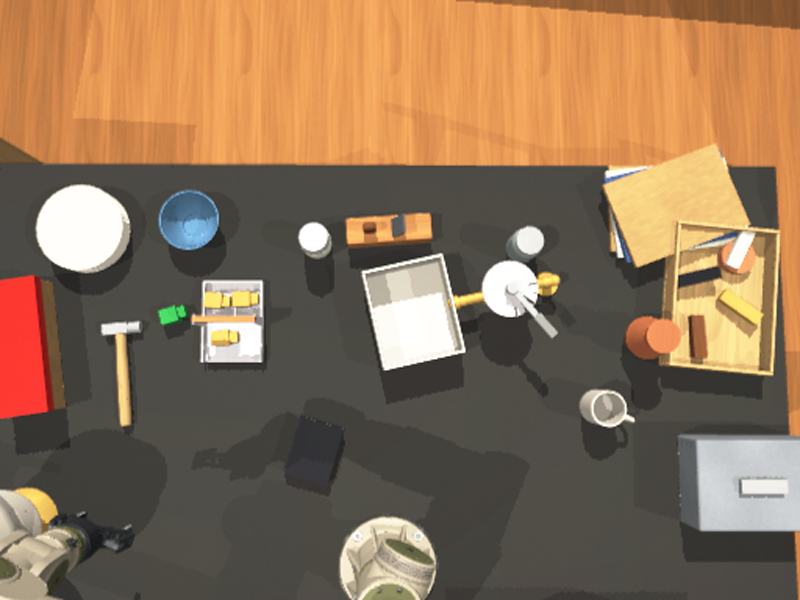

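View pics/scene0.png

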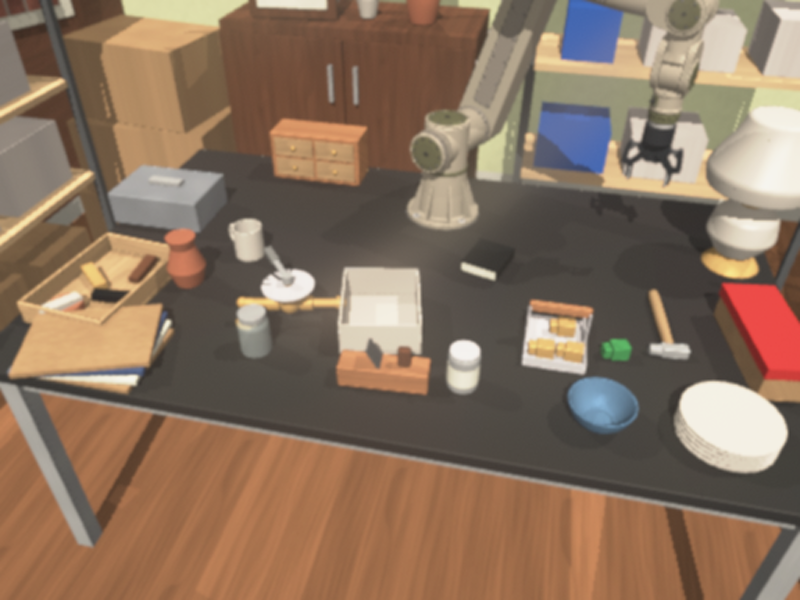

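The pictures (800x600) show the tray at about (233,322) in top, the tub at (413,312) and the valve disc at (512,289) with its lever pointing to (555,335). The green look-alike is at (172,315), next to the tray. I'll zoom in to find the tray's open end and the marks.

```bash
cat > h.py <<'E'
import numpy as np,cv2,pickle
def cam(r):
    R=cv2.Rodrigues(np.array(r["rvec"],float))[0];t=np.array(r["tvec"],float).ravel();return R,-R.T@t,np.array(r["mtx"])
def ray(r,uv):
    R,C,K=cam(r);d=R.T@np.linalg.inv(K)@np.array([uv[0],uv[1],1.]);return C,d/np.linalg.norm(d)
def plane(r,uv,z):
    C,d=ray(r,uv);return C+d*(z-C[2])/d[2]
def proj(r,P):
    return cv2.projectPoints(np.array(P,float).reshape(-1,3),np.array(r["rvec"],float),np.array(r["tvec"],float),np.array(r["mtx"]),None)[0].reshape(-1,2)
E
python3 - <<'E'
import pickle,cv2,numpy as np
d=pickle.load(open("c0.pkl","rb"))
t=d["top"]["color"][:,:,::-1]; s=d["scene"]["color"][:,:,::-1]
f=lambda im,x,y,w,h,W,H:cv2.resize(im[y:y+h,x:x+w],(W,H),interpolation=cv2.INTER_CUBIC)
a=f(t,95,165,100,75,400,300);b=f(t,280,160,100,75,400,300);c=f(s,320,180,100,75,400,300);e=f(s,140,150,140,105,400,300)
cv2.imwrite("pics/z0.png",np.vstack([np.hstack([a,b]),np.hstack([c,e])]))
E
```

```text
(no output)
```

View pics/z0.png

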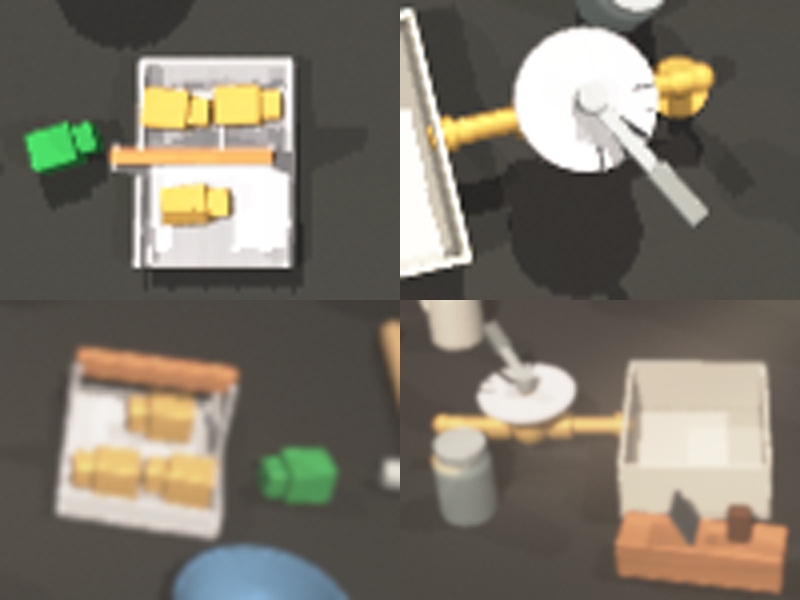

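The crops (4x) show the tray's end wall at the top of the top view, the far side from the robot. So the open end, tray +x, faces the robot. The bar runs along world y, and the lever lies between the closed and half marks. Next I'll measure the poses.

```bash
python3 - <<'E'
from h import *
d=pickle.load(open("c0.pkl","rb"));t=d["top"];s=d["scene"]
def blob(r,roi,f,k=None):
    x,y,w,h=roi;im=r["color"][y:y+h,x:x+w].astype(int);R,G,B=im[...,0],im[...,1],im[...,2]
    hsv=cv2.cvtColor(r["color"][y:y+h,x:x+w],cv2.COLOR_RGB2HSV).astype(int)
    m=f(hsv[...,0],hsv[...,1],hsv[...,2]).astype(np.uint8)
    n,l,st,c=cv2.connectedComponentsWithStats(m);i=1+np.argmax(st[1:,4])
    m=(l==i).astype(np.uint8);c=max(cv2.findContours(m,0,cv2.CHAIN_APPROX_NONE)[0],key=len)
    return m,c.reshape(-1,2)+[x,y],st[i]
def rect(r,c,z):
    P=np.array([plane(r,p,z)[:2] for p in c],np.float32);q=cv2.minAreaRect(P);return np.round(q[0],1),np.round(q[1],1),round(q[2],1)
# bar
ob=lambda H,S,V:(H>4)&(H<17)&(S>100)&(V>120)
m,c,st=blob(t,(118,195,52,18),ob);print("bar top",st,rect(t,c,114))
m,c,st=blob(s,(330,188,55,20),ob);print("bar scene",st,c.min(0),c.max(0))
xm=[c[c[:,0]<c[:,0].min()+2].mean(0),c[c[:,0]>c[:,0].max()-2].mean(0)];print([np.round(plane(s,p,103)) for p in xm])
# tray outline
m,c,st=blob(t,(126,175,46,62),lambda H,S,V:((S<40)&(V>110))|((S>100)&(V>120)));print("tray",st,rect(t,c,15))
# tub
m,c,st=blob(t,(225,155,78,90),lambda H,S,V:(S<50)&(V>95));print("tub",st,rect(t,c,85))
m,c,st=blob(t,(306,164,40,42),lambda H,S,V:(S<40)&(V>150));print("disc",st)
(cx,cy),rad=cv2.minEnclosingCircle(c.astype(np.float32));print("disc c",cx,cy,rad,np.round(plane(t,(cx,cy),116),1), rad*(1582-116)/424)
# jar etc not needed. hub (crop px 592,95 -> /4)
g=lambda X,Y:(280+(X-400)/4-.4,160+Y/4-.4)
hub=plane(t,g(594,98),140);tip=plane(t,g(697,215),139);mk=[plane(t,g(*p),116)[:2] for p in((603,158),(645,90))]
print("hub",hub,"tip",tip,np.linalg.norm(tip-hub),np.degrees(np.arctan2(*(tip-hub)[[1,0]])),mk)
E
```

```text
bar top [13  7 19  1 19] (array([568.2, 377.6]), array([ 0. , 62.4]), 0.2)
bar scene [  9   4  41  12 299] [339 192] [379 203]
[array([556., 300., 103.]), array([555., 440., 103.])]
tray [   0    4   43   53 2017] (array([564.8, 375.7]), array([192.7, 156.4]), 0.2)
tub [   6    7   67   75 3576] (array([582.7, -53.4]), array([233.8, 193.6]), 12.9)
disc [   2    3   38   39 1037]
disc c 330.19927978515625 187.24224853515625 23.117172241210938 [ 621.3 -282.7  116. ] 79.9287134566397
hub [ 629.49622461 -270.79860219  140.        ] tip [ 529.60470865 -357.2417301   139.        ] 132.10499356259413 -139.12806830985593 [array([ 579.92160063, -282.55534681]), array([ 639.42379995, -320.07971198])]
```

```bash
python3 - <<'E'
from h import *
d=pickle.load(open("c0.pkl","rb"));t=d["top"];s=d["scene"]
hsv=cv2.cvtColor(t["color"],cv2.COLOR_RGB2HSV)
for v in(202,203,204,205,206): print(v,[tuple(int(a) for a in hsv[v,u]) for u in(121,122,123,124,140,143,158,162,163,164,165,166)])
sub=hsv[198:210,118:172].astype(int);m=(sub[...,1]>60)&(sub[...,0]<17)
ys,xs=np.nonzero(m);print(xs.min()+118,xs.max()+118,ys.min()+198,ys.max()+198)
for e in((xs<25),(xs>35)&(xs<44)):print(np.mean(ys[e])+198)
a=plane(t,(xs.min()+117.5,204),114);b=plane(t,(xs.max()+118.5,204),114);print("bar ends",a,b,(a+b)/2)
print("tray L z26..30",plane(t,(128.5,212),26),plane(t,(128.5,212),30),"R z0",plane(t,(167.8,212),0),"R top",plane(t,(167.8,212),28))
# tray corners in the top image (far wall top edge, near lip)
print("far edge z28/0",plane(t,(148,165+57/4-.5),28),"lip z0/4",plane(t,(148,165+268/4-.5),0),plane(t,(148,165+268/4-.5),4))
# two-view bar centre: project candidates
hs=cv2.cvtColor(s["color"],cv2.COLOR_RGB2HSV)[188:208,330:385].astype(int);ms=(hs[...,0]>4)&(hs[...,0]<17)&(hs[...,1]>100)&(hs[...,2]>120)
y2,x2=np.nonzero(ms);print("scene bar px mean",x2.mean()+330,y2.mean()+188)
for P in([560,370,103],[565,370,103],[570,370,103],[565,375,103]):print(P,proj(s,P),proj(t,np.array(P)+[0,0,11]))
E
```

```text
202 [(19, 32, 63), (13, 105, 129), (16, 106, 246), (18, 89, 249), (14, 116, 238), (14, 113, 239), (15, 106, 243), (16, 87, 246), (13, 36, 183), (10, 17, 137), (11, 13, 158), (4, 10, 203)]
203 [(21, 50, 66), (13, 135, 160), (20, 138, 254), (19, 140, 253), (17, 143, 252), (17, 143, 252), (17, 144, 251), (16, 150, 248), (12, 121, 114), (11, 33, 130), (10, 11, 136), (6, 9, 136)]
204 [(16, 53, 63), (13, 132, 168), (20, 132, 254), (20, 136, 254), (18, 140, 253), (19, 139, 253), (18, 143, 252), (16, 149, 249), (12, 118, 112), (11, 27, 132), (10, 11, 136), (5, 11, 137)]
205 [(16, 46, 61), (13, 112, 157), (19, 106, 253), (17, 141, 250), (17, 140, 250), (17, 138, 250), (17, 135, 249), (15, 123, 244), (11, 72, 128), (9, 13, 136), (5, 11, 137), (6, 9, 135)]
206 [(25, 26, 58), (17, 31, 116), (13, 34, 220), (12, 71, 151), (13, 28, 228), (13, 23, 232), (12, 22, 237), (12, 31, 222), (10, 30, 154), (13, 13, 136), (6, 9, 136), (6, 9, 136)]
122 163 201 206
202.94285714285715
202.6
bar ends [561.05242511 441.51132553 114.        ] [561.44757273 296.07298108 114.        ] [561.24999892 368.79215331 114.        ]
tray L z26..30 [537.67045363 440.65029386  26.        ] [537.4757882  439.55291824  30.        ] R z0 [539.32392728 301.36580934   0.        ] R top [537.95440024 296.2753384   28.        ]
far edge z28/0 [660.45571678 371.64501095  28.        ] lip z0/4 [ 4.66703075e+02  3.73435724e+02 -2.27373675e-13] [466.69102474 372.52630979   4.        ]
scene bar px mean 358.734219269103 197.3654485049834
[560, 370, 103] [[358.71435641 196.5605227 ]] [[142.14587712 204.35900963]]
[565, 370, 103] [[358.67741692 197.39398356]] [[142.18176149 202.91952495]]
[570, 370, 103] [[358.64028929 198.23168947]] [[142.21762362 201.48093256]]
[565, 375, 103] [[360.08602872 197.58673213]] [[140.73826028 202.91560228]]
```

```bash
cat >> h.py <<'E'
from scipy.spatial.transform import Rotation as Ro, Slerp
def down(yawx,tilt=0):  # tool x at yawx deg in the horizontal, z down; tilt>0 = turn about tool +x (deg)
    a=np.radians(yawx);x=np.array([np.cos(a),np.sin(a),0]);z=np.array([0,0,-1.]);return Ro.from_matrix(np.c_[x,np.cross(z,x),z])*Ro.from_rotvec([np.radians(tilt),0,0])
def tcp(o): return np.array(o["ee_pos"],float),Ro.from_rotvec(np.array(o["orientation"],float))
def plan(p,R,p1,R1,n,ease=True):
    """rows from pose to pose, rounded (1 mm / 0.5 deg), following the rounded pose"""
    sl=Slerp([0,1],Ro.concatenate([R,R1]));out=[]
    for i in range(1,n+1):
        s=i/n; s=s*s*(3-2*s) if ease else s
        pt=p0(p,0) if False else P0[0]*(1-s)+p1*s if False else None
        break
    pc,Rc=p.copy(),R
    for i in range(1,n+1):
        s=i/n; s=s*s*(3-2*s) if ease else s
        d=np.round(Rc.inv().apply(p+(p1-p)*s-pc),0);w=np.round((Rc.inv()*sl(s)).as_rotvec(degrees=True)*2)/2
        pc=pc+Rc.apply(d);Rc=Rc*Ro.from_rotvec(w,degrees=True);out.append(d.astype(int).tolist()+w.tolist())
    return out,pc,Rc
def show(p,R):
    x=R.as_matrix();return np.round(p,1),"x",np.round(x[:,0],3),"y",np.round(x[:,1],3),"z",np.round(x[:,2],3)
E
python3 - <<'E'
import re
s=open('h.py').read()
i=s.index("    for i in range(1,n+1):\n        s=i/n; s=s*s*(3-2*s) if ease else s\n        pt");j=s.index("    pc,Rc=p.copy()")
open('h.py','w').write(s[:i]+s[j:])
E
python3 - <<'E'
from h import *; from plant import robot
o=robot.get_obs();p,R=tcp(o);print(show(p,R))
p1=np.array([562,370,180.])
a,p,R=plan(p,R,p1,down(90),20)
for r in a:print(r)
print(show(p,R))
E
```

```text
(array([150.9, 554.4, 230.5]), 'x', array([-0.965,  0.263,  0.   ]), 'y', array([ 0.263,  0.965, -0.002]), 'z', array([-0.001, -0.002, -1.   ]))
[-3, -1, 0, -0.0, 0.0, 0.5]
[-9, -1, 1, -0.0, 0.0, 1.5]
[-15, -2, 2, -0.0, 0.0, 2.5]
[-20, -1, 2, -0.0, 0.0, 3.5]
[-23, -1, 3, -0.0, 0.0, 3.5]
[-27, 2, 3, -0.0, 0.0, 4.5]
[-29, 3, 3, -0.0, 0.0, 5.0]
[-31, 7, 4, -0.0, 0.0, 5.5]
[-32, 10, 3, -0.0, 0.0, 5.5]
[-31, 13, 4, -0.0, 0.0, 5.5]
[-29, 16, 4, -0.0, 0.0, 5.5]
[-28, 19, 4, -0.0, 0.0, 5.5]
[-24, 20, 3, -0.0, 0.0, 5.0]
[-21, 21, 4, -0.0, 0.0, 5.0]
[-18, 20, 3, -0.0, 0.0, 4.5]
[-13, 19, 2, -0.0, 0.0, 4.0]
[-11, 17, 2, -0.0, 0.0, 3.0]
[-7, 13, 2, -0.0, 0.0, 2.5]
[-4, 8, 1, -0.0, 0.0, 1.5]
[-1, 3, 0, -0.0, 0.0, 1.0]
(array([561.9, 370.4, 180.5]), 'x', array([ 0.004,  1.   , -0.002]), 'y', array([ 1.   , -0.004, -0.001]), 'z', array([-0.001, -0.002, -1.   ]))
```

>>> {"name": "apply_moves", "arguments": {
  "moves": [-3,-1,0,0,0,0.5,1,-9,-1,1,0,0,1.5,1,-15,-2,2,0,0,2.5,1,-20,-1,2,0,0,3.5,1,-23,-1,3,0,0,3.5,1,-27,2,3,0,0,4.5,1,-29,3,3,0,0,5,1,-31,7,4,0,0,5.5,1,-32,10,3,0,0,5.5,1,-31,13,4,0,0,5.5,1]
}}

```text
time_s: 1.35
ee_pos: [358.8, 460.9, 206.2]
orientation: [1.404, 2.81, 0.0]
contact_force: [-0.9, 0.9, 0.4]
gripper_width: 85.3
finger_force: 0.0
```

>>> {"name": "apply_moves", "arguments": {
  "moves": [-29,16,4,0,0,5.5,1,-28,19,4,0,0,5.5,1,-24,20,3,0,0,5,1,-21,21,4,0,0,5,1,-18,20,3,0,0,4.5,1,-13,19,2,0,0,4,1,-11,17,2,0,0,3,1,-7,13,2,0,0,2.5,1,-4,8,1,0,0,1.5,1,-1,3,0,0,0,1,1]
}}

```text
time_s: 2.6
ee_pos: [562.3, 370.7, 181.1]
orientation: [-2.227, -2.215, 0.0]
contact_force: [-0.2, 0.5, -0.3]
gripper_width: 85.5
finger_force: 0.0
```

```bash
python3 - <<'E'
from h import *; from plant import robot,viewer
t=viewer.read_camera("scene");s=viewer.read_camera("top")
o=robot.get_obs();p,R=tcp(o);print(o["time_s"],show(p,R),o["joint_positions"])
pickle.dump({"scene":t,"top":s},open("c1.pkl","wb"))
a=cv2.resize(t["color"][165:240,310:410,::-1],(400,300),interpolation=cv2.INTER_CUBIC);b=cv2.resize(s["color"][160:235,95:195,::-1],(400,300),interpolation=cv2.INTER_CUBIC)
cv2.imwrite("pics/z1.png",np.hstack([a,b]))
E
```

```text
2.7 (array([562.1, 371.1, 181.4]), 'x', array([0.004, 1.   , 0.   ]), 'y', array([ 1.   , -0.004, -0.   ]), 'z', array([-0.,  0., -1.])) [4.64416475e-01 5.24922397e-01 2.44671899e-01 1.29052104e+00
 2.07380686e-04 2.03923168e+00]
```

View pics/z1.png

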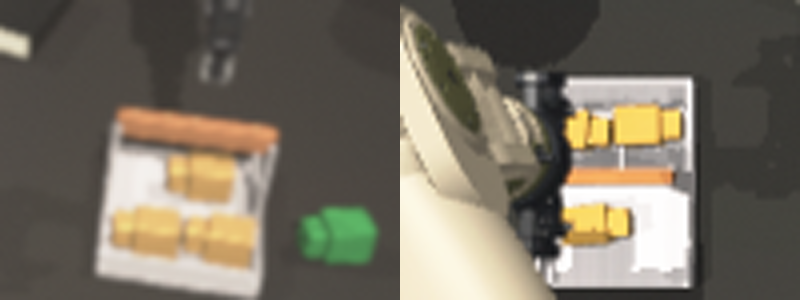

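The crops show the open gripper straddling the bar, with its tips at about (215,80) in the left crop. I'll check that against the expected projection.

```bash
python3 - <<'E'
from h import *
d=pickle.load(open("c1.pkl","rb"));s=d["scene"]
for P in([605,371,194],[520,371,194],[562,371,181]):print(P,(proj(s,P)-[310,165])*4)
hs=cv2.cvtColor(s["color"],cv2.COLOR_RGB2HSV)
# dark/metal finger tip columns
g=s["color"][165:190,350:380].mean(2).astype(int)
for r in g[::2]:print(r.tolist())
E
```

```text
[605, 371, 194] [[211.1091191   74.10896003]]
[520, 371, 194] [[212.94330924  18.96028187]]
[562, 371, 181] [[209.67953878  57.6989494 ]]
[54, 54, 54, 54, 54, 53, 54, 55, 58, 65, 72, 82, 79, 63, 58, 67, 82, 97, 99, 86, 72, 75, 79, 73, 70, 70, 70, 69, 69, 70]
[55, 55, 55, 54, 54, 54, 55, 54, 56, 61, 71, 84, 86, 66, 61, 64, 72, 78, 78, 72, 69, 79, 82, 74, 69, 69, 71, 69, 70, 69]
[55, 55, 55, 55, 55, 54, 54, 55, 56, 62, 66, 67, 62, 58, 61, 63, 62, 61, 61, 63, 67, 72, 73, 71, 69, 70, 70, 70, 69, 69]
[55, 55, 56, 56, 55, 54, 54, 55, 56, 62, 67, 66, 61, 59, 63, 64, 64, 64, 63, 63, 66, 68, 69, 71, 70, 70, 69, 70, 69, 70]
[54, 55, 55, 55, 54, 54, 55, 55, 55, 59, 64, 63, 60, 60, 61, 63, 63, 61, 60, 62, 66, 69, 70, 71, 70, 70, 70, 70, 70, 70]
[56, 55, 56, 55, 56, 56, 55, 55, 56, 58, 61, 63, 62, 71, 81, 86, 81, 71, 64, 66, 69, 69, 70, 70, 70, 70, 70, 71, 70, 69]
[55, 56, 56, 56, 56, 57, 56, 58, 61, 65, 70, 75, 73, 65, 62, 64, 64, 65, 67, 70, 73, 70, 70, 70, 70, 71, 70, 70, 70, 69]
[56, 56, 56, 56, 56, 57, 62, 68, 70, 73, 89, 108, 105, 75, 58, 59, 73, 88, 88, 75, 71, 71, 71, 71, 70, 70, 70, 71, 70, 70]
[57, 56, 56, 56, 56, 57, 63, 70, 72, 82, 104, 114, 92, 68, 61, 77, 110, 123, 98, 75, 71, 71, 71, 71, 69, 71, 71, 71, 70, 70]
[56, 57, 57, 57, 58, 62, 67, 72, 73, 87, 117, 124, 90, 67, 68, 87, 117, 120, 90, 72, 70, 72, 71, 71, 71, 71, 70, 70, 71, 70]
[57, 57, 57, 59, 62, 65, 70, 72, 71, 76, 88, 93, 84, 80, 83, 96, 99, 88, 76, 72, 71, 72, 71, 71, 71, 71, 71, 70, 71, 71]
[57, 58, 57, 58, 59, 66, 70, 73, 72, 73, 72, 72, 72, 73, 73, 74, 74, 73, 71, 72, 71, 71, 71, 71, 71, 71, 71, 70, 71, 72]
[58, 58, 58, 60, 63, 70, 72, 72, 73, 73, 73, 72, 72, 73, 72, 71, 72, 72, 72, 72, 73, 71, 71, 72, 71, 71, 71, 71, 72, 71]
```

>>> {"name": "apply_moves", "arguments": {
  "moves": [0,0,12,0,0,0,1,0,0,24,0,0,0,1,0,0,28,0,0,0,1,0,0,22,0,0,0,1,0,0,10,0,0,0,1,0,0,0,0,0,0,0,0,0,0,0,0,0,0,0,0,0,0,0,0,0,0,0,0,0,0,0,0,0,0,0,0,0,0,0],
  "newtons": 100
}}

```text
time_s: 3.95
ee_pos: [562.9, 371.3, 86.4]
orientation: [2.225, 2.217, 0.003]
contact_force: [0.6, 0.0, 4.1]
gripper_width: 12.5
finger_force: 98.6
```

>>> {"name": "apply_moves", "arguments": {
  "moves": [0,0,0,0,0,0,0,0,0,0,0,0,0,0]
}}

```text
time_s: 4.2
ee_pos: [562.9, 371.3, 86.4]
orientation: [2.225, 2.217, 0.003]
contact_force: [0.0, 0.0, 5.5]
gripper_width: 12.1
finger_force: 98.7
```

```bash
python3 - <<'E'
from h import *; from plant import robot
o=robot.get_obs();p,R=tcp(o);print(show(p,R))
def leg(p1,R1,n):
    global p,R
    a,p,R=plan(p,R,np.array(p1,float),R1,n)
    print(sum(a,[]) if False else "\n".join(str(r) for r in a));print(show(p,R))
leg([563,371,130],down(90,3),4)
leg([565,371,245],down(90,5),6)
leg([632,-43,240],down(102.5,4),20)
leg([636,-42,215],down(102.5,-22),6)
leg([637,-41,194],down(102.5,-40),6)
E
```

```text
(array([562.9, 371.3,  86.4]), 'x', array([0.004, 1.   , 0.001]), 'y', array([ 1.   , -0.004,  0.002]), 'z', array([ 0.002,  0.001, -1.   ]))
[0, 0, -7, 0.5, -0.0, -0.0]
[0, 0, -15, 1.0, -0.0, -0.0]
[0, 0, -15, 1.0, -0.0, -0.0]
[0, -1, -7, 0.5, -0.0, -0.0]
(array([562.6, 371.2, 130.5]), 'x', array([0.004, 1.   , 0.001]), 'y', array([ 0.999, -0.004, -0.05 ]), 'z', array([-0.05 ,  0.001, -0.999]))
[0, 0, -8, 0.0, -0.0, -0.0]
[0, -1, -22, 0.5, -0.0, -0.0]
[0, -1, -27, 0.5, -0.0, -0.0]
[0, -1, -28, 0.5, -0.0, -0.0]
[0, -1, -21, 0.5, -0.0, -0.0]
[0, -1, -8, 0.0, -0.0, -0.0]
(array([565. , 371.1, 244.6]), 'x', array([0.004, 1.   , 0.001]), 'y', array([ 0.996, -0.004, -0.085]), 'z', array([-0.085,  0.001, -0.996]))
[-3, 0, 0, -0.0, -0.0, -0.0]
[-9, 2, 0, -0.0, -0.0, -0.5]
[-13, 2, 0, -0.0, -0.0, -0.5]
[-18, 3, 0, -0.0, -0.0, -0.5]
[-22, 3, 0, -0.0, -0.0, -0.5]
[-25, 3, 0, -0.0, -0.0, -0.5]
[-27, 3, 0, -0.0, -0.5, -1.0]
[-29, 3, 0, -0.5, 0.0, -1.0]
[-31, 3, 0, 0.0, 0.0, -1.0]
[-31, 2, 0, 0.0, -0.0, -1.0]
[-32, 2, 0, -0.0, -0.0, -1.0]
[-30, 1, 0, -0.0, -0.0, -0.5]
[-30, 1, 0, -0.0, -0.5, -1.0
[... 265 characters left out ...]
0.001]), 'y', array([ 0.975,  0.213, -0.068]), 'z', array([-0.066, -0.014, -0.998]))
[0, 0, 2, -2.0, -0.0, -0.0]
[0, 1, 4, -4.5, -0.0, -0.0]
[0, 1, 7, -6.5, 0.0, -0.0]
[0, 0, 6, -6.0, 0.0, -0.0]
[0, 0, 4, -5.0, 0.0, -0.0]
[0, -1, 2, -2.0, 0.0, -0.0]
(array([635.5, -42.3, 215.2]), 'x', array([-0.213,  0.977,  0.001]), 'y', array([0.905, 0.197, 0.376]), 'z', array([ 0.368,  0.081, -0.926]))
[0, 0, 2, -1.5, 0.0, -0.0]
[0, -2, 3, -3.0, 0.0, -0.0]
[0, -2, 5, -4.5, 0.0, -0.0]
[1, -2, 5, -4.0, 0.0, -0.0]
[0, -2, 3, -3.5, 0.0, -0.0]
[0, -1, 1, -1.5, 0.0, -0.0]
(array([636.6, -41.1, 194.1]), 'x', array([-0.213,  0.977,  0.001]), 'y', array([0.747, 0.163, 0.644]), 'z', array([ 0.629,  0.138, -0.765]))
```

>>> {"name": "apply_moves", "arguments": {
  "moves": [0,0,-7,0.5,0,0,0,0,0,-15,1,0,0,0,0,0,-15,1,0,0,0,0,-1,-7,0.5,0,0,0,0,0,-8,0,0,0,0,0,-1,-22,0.5,0,0,0,0,-1,-27,0.5,0,0,0,0,-1,-28,0.5,0,0,0,0,-1,-21,0.5,0,0,0,0,-1,-8,0,0,0,0]
}}

```text
time_s: 5.45
ee_pos: [565.0, 371.0, 244.4]
orientation: [-2.182, -2.173, 0.093]
contact_force: [-0.4, 0.0, -5.6]
gripper_width: 12.5
finger_force: 97.8
```

```bash
python3 - <<'E'
from h import *; from plant import robot,viewer
s=viewer.read_camera("scene")
o=robot.get_obs();p,R=tcp(o);print(o["time_s"],show(p,R),o["gripper_width"],o["contact_force"],o["wrist_torque"])
cv2.imwrite("pics/z2.png",cv2.resize(s["color"][130:250,290:450,::-1],(640,480),interpolation=cv2.INTER_CUBIC))
E
```

```text
5.5 (array([564.8, 371.1, 244.8]), 'x', array([0.004, 1.   , 0.001]), 'y', array([ 0.996, -0.004, -0.085]), 'z', array([-0.085,  0.001, -0.996])) 12.720080106880763 [-0.12882525 -0.59656429 -3.53516297] [-0.00517362 -0.19706273  0.02042944]
```

View pics/z2.png

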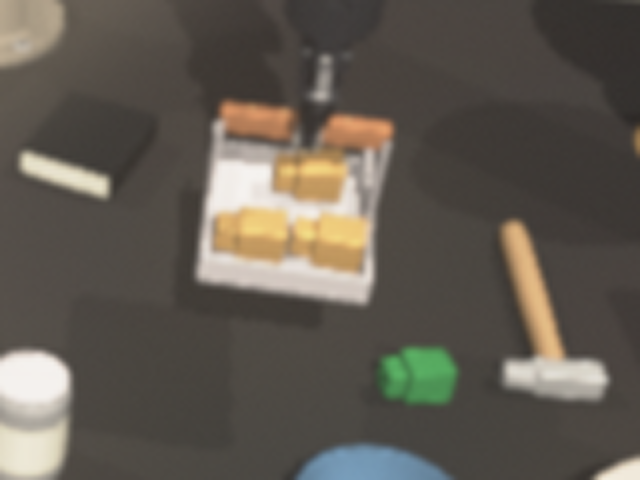

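The crop shows the tray held level in the air at about (295,200), with all three feet on it: two at the end wall (250,235 and 330,240) and one in the middle (310,178). I'll carry it over now.

>>> {"name": "apply_moves", "arguments": {
  "moves": [-3,0,0,0,0,0,0,-9,2,0,0,0,-0.5,0,-13,2,0,0,0,-0.5,0,-18,3,0,0,0,-0.5,0,-22,3,0,0,0,-0.5,0,-25,3,0,0,0,-0.5,0,-27,3,0,0,-0.5,-1,0,-29,3,0,-0.5,0,-1,0,-31,3,0,0,0,-1,0,-31,2,0,0,0,-1,0]
}}

```text
time_s: 6.75
ee_pos: [597.8, 161.8, 241.4]
orientation: [-2.06, -2.3, 0.089]
contact_force: [0.3, 0.3, -4.4]
gripper_width: 12.2
finger_force: 97.9
```

>>> {"name": "apply_moves", "arguments": {
  "moves": [-32,2,0,0,0,-1,0,-30,1,0,0,0,-0.5,0,-30,1,0,0,-0.5,-1,0,-27,0,1,0,0,-1,0,-25,0,0,0,0,-0.5,0,-22,-1,1,-0.5,0,-1,0,-18,-1,0,0,0,-0.5,0,-14,0,0,0,0,-0.5,0,-9,-1,0,0,0,0,0,-3,0,0,0,0,0,0]
}}

```text
time_s: 8.0
ee_pos: [631.4, -43.7, 239.2]
orientation: [-1.942, -2.411, 0.084]
contact_force: [0.0, -0.3, -5.6]
gripper_width: 12.3
finger_force: 97.8
```

```bash
python3 - <<'E'
from h import *; from plant import robot,viewer
s=viewer.read_camera("scene");t=viewer.read_camera("top")
o=robot.get_obs();p,R=tcp(o);print(o["time_s"],show(p,R),o["gripper_width"],o["contact_force"])
f=lambda im,x,y:cv2.resize(im[y:y+112,x:x+150,::-1],(400,300),interpolation=cv2.INTER_CUBIC)
cv2.imwrite("pics/z3.png",np.hstack([f(s["color"],160,120),f(t["color"],190,130)]))
E
```

```text
8.1 (array([631.4, -43.2, 239.2]), 'x', array([-0.213,  0.977,  0.   ]), 'y', array([ 0.975,  0.213, -0.07 ]), 'z', array([-0.068, -0.014, -0.998])) 11.991284147761501 [ 0.38026598 -0.0110713  -5.43169556]
```

View pics/z3.png

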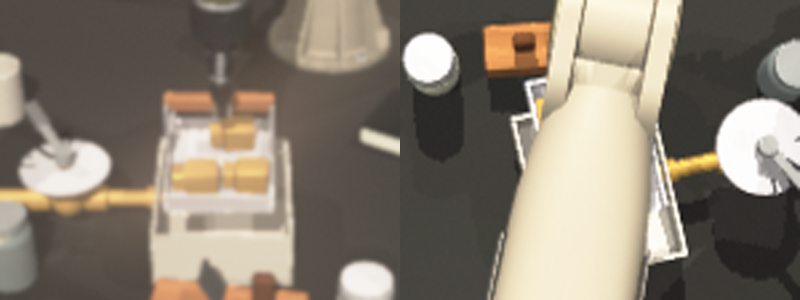

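The left crop shows the tray centred over the tub with all feet on it. The right crop confirms it is aligned with the tub's axes. I'll tip it with the lip held nearly still in the tub's middle, so the feet land well inside.

```bash
python3 - <<'E'
from h import *; from plant import robot
o=robot.get_obs();p,R=tcp(o);p=p.copy()
C=np.array([583,-53.]);u=np.array([np.cos(np.radians(12.5)),np.sin(np.radians(12.5))])
def pose(th,xt,zl):
    t=np.radians(th);c,s=np.cos(t),np.sin(t)
    b=np.r_[C+u*(xt+95*c-99*s),zl+95*s+99*c]   # bar
    return b+17*np.r_[u*s,-c],down(102.5,-th)
th=[-4,-4,-3,0,5,11,18,25,31,36,40]
xl=[-40,-20,-5,5,15,20,20,20,20,20,20]
zl=[150,145,140,135,128,118,105,92,82,75,72]
for a,b,c in zip(th,xl,zl):
    q,Q=pose(a,b,c);r,p,R=plan(p,R,q,Q,1);print(r[0],np.round(p))
E
```

```text
[1, 12, 13, -0.0, -0.0, -0.0] [642. -40. 225.]
[0, 20, 4, -0.0, -0.0, -0.0] [661. -36. 220.]
[0, 14, 2, -1.0, -0.0, -0.0] [675. -33. 217.]
[0, 6, 0, -3.0, -0.0, -0.0] [681. -31. 217.]
[0, 3, -1, -5.0, -0.0, -0.0] [684. -31. 218.]
[0, -5, 1, -6.0, -0.0, -0.0] [679. -32. 216.]
[0, -14, 1, -7.0, 0.0, -0.0] [665. -35. 213.]
[0, -14, 2, -7.0, 0.0, -0.0] [653. -37. 206.]
[0, -14, -1, -6.0, 0.0, -0.0] [640. -40. 201.]
[0, -11, -2, -5.0, 0.0, -0.0] [630. -42. 197.]
[0, -8, -4, -4.0, 0.0, -0.0] [621. -44. 196.]
```

>>> {"name": "apply_moves", "arguments": {
  "moves": [1,8,5,0,0,0,0,0,16,8,0,0,0,0,0,16,5,-1,0,0,0,0,10,1,-2,0,0,0,0,4,-1,-4,0,0,0,0,-2,1,-6,0,0,0,0,-10,1,-8,0,0,0,0,-16,1,-8,0,0,0,0,-16,-1,-7,0,0,0,0,-13,-3,-6,0,0,0]
}}

```text
time_s: 9.35
ee_pos: [628.0, -42.2, 197.4]
orientation: [1.653, 2.053, 0.709]
contact_force: [1.9, -0.6, -4.5]
gripper_width: 12.7
finger_force: 98.2
```

>>> {"name": "apply_moves", "arguments": {
  "moves": [0,-7,-4,-3,0,0,0,0,0,0,0,0,0,0,0,0,0,0,0,0,0]
}}

```text
time_s: 9.72
ee_pos: [623.3, -44.7, 198.7]
orientation: [1.623, 2.017, 0.755]
contact_force: [-0.3, 0.2, -2.1]
gripper_width: 12.2
finger_force: 98.6
```

```bash
python3 - <<'E'
from h import *; from plant import robot,viewer
s=viewer.read_camera("scene");t=viewer.read_camera("top")
o=robot.get_obs();p,R=tcp(o);print(o["time_s"],show(p,R),o["gripper_width"],o["contact_force"])
f=lambda im,x,y:cv2.resize(im[y:y+112,x:x+150,::-1],(400,300),interpolation=cv2.INTER_CUBIC)
cv2.imwrite("pics/z4.png",np.hstack([f(s["color"],160,120),f(t["color"],190,130)]))
E
```

```text
9.825 (array([623.7, -44.7, 198.9]), 'x', array([-0.214,  0.977, -0.001]), 'y', array([0.736, 0.162, 0.657]), 'z', array([ 0.642,  0.14 , -0.754])) 12.489591809940068 [-0.35747677  0.06887647 -1.67908827]
```

View pics/z4.png

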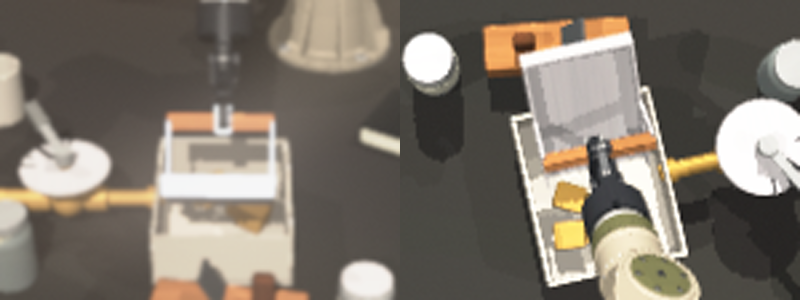

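Two feet show in the tub at about (570,195) and (570,235) in the right crop, with the third hidden under the wrist. The tray itself looks empty, and the measured load has dropped. I'll raise it and return it.

```bash
python3 - <<'E'
from h import *; from plant import robot
o=robot.get_obs();p,R=tcp(o)
def leg(p1,R1,n):
    global p,R
    a,p,R=plan(p,R,np.array(p1,float),R1,n)
    print(",".join(",".join(f"{v:g}" for v in r+[0]) for r in a));print(show(p,R)[0])
leg(p+[6,1,75],R,4)
leg([632,-43,262],down(102.5,0),6)
leg([563,371,250],down(90,0),16)
leg([563,371,100],down(90,0),8)
E
```

```text
0,8,-8,0,0,0,0,0,19,-18,0,0,0,0,0,18,-18,0,0,0,0,0,9,-9,0,0,0,0
[629.4 -43.3 274.4]
0,0,1,3,0,-0,0,0,-1,2,7.5,0,-0,0,0,-1,3,10,0,-0,0,0,-1,3,10,0,-0,0,0,0,2,7.5,0,-0,0,0,0,1,3,0,-0,0
[631.6 -42.9 262.2]
5,0,0,0,0,0,0,13,1,1,0,0,0.5,0,21,1,0,0,0,0.5,0,26,1,1,0,0,1,0,32,0,1,0,0,1,0,36,0,1,0,0,1,0,38,-1,1,0,0,1,0,39,-1,1,0,0,1,0,39,-2,1,0,0,1.5,0,38,-3,1,0,0,1,0,35,-3,1,0,0,1,0,31,-4,1,0,0,1,0,27,-4,1,0,0,0.5,0,20,-3,0,0,0,1,0,14,-2,1,0,0,0,0,4,0,0,0,0,0.5,0
[563.4 370.8 249.7]
0,0,6,0,0,-0,0,0,0,17,0,0,-0,0,0,0,24,0,0,-0,0,0,0,28,0,0,-0,0,0,0,27,0,0,-0,0,0,-1,24,0,0,-0,0,0,0,17,0,0,-0,0,0,0,7,0,0,-0,0
[562.7 370.6  99.7]
```

Lifting clear while still tilted, levelling, then checking.

>>> {"name": "apply_moves", "arguments": {
  "moves": [0,8,-8,0,0,0,0,0,19,-18,0,0,0,0,0,18,-18,0,0,0,0,0,9,-9,0,0,0,0,0,0,1,3,0,0,0,0,-1,2,7.5,0,0,0,0,-1,3,10,0,0,0,0,-1,3,10,0,0,0,0,0,2,7.5,0,0,0,0,0,1,3,0,0,0]
}}

```text
time_s: 11.08
ee_pos: [631.7, -42.2, 259.7]
orientation: [-1.968, -2.446, 0.002]
contact_force: [-0.4, 0.2, -2.1]
gripper_width: 12.6
finger_force: 98.5
```

>>> {"name": "apply_moves", "arguments": {
  "moves": [5,0,0,0,0,0,0,13,1,1,0,0,0.5,0,21,1,0,0,0,0.5,0,26,1,1,0,0,1,0,32,0,1,0,0,1,0,36,0,1,0,0,1,0,38,-1,1,0,0,1,0,39,-1,1,0,0,1,0,39,-2,1,0,0,1.5,0,38,-3,1,0,0,1,0]
}}

```text
time_s: 12.32
ee_pos: [581.8, 242.5, 253.8]
orientation: [2.147, 2.293, 0.004]
contact_force: [0.2, 0.6, -2.4]
gripper_width: 11.6
finger_force: 98.6
```

```bash
python3 - <<'E'
from h import *; from plant import robot,viewer
s=viewer.read_camera("scene");t=viewer.read_camera("top")
o=robot.get_obs();p,R=tcp(o);print(o["time_s"],show(p,R),o["gripper_width"],o["contact_force"])
pickle.dump({"scene":s,"top":t},open("c5.pkl","wb"))
f=lambda im,x,y:cv2.resize(im[y:y+112,x:x+150,::-1],(400,300),interpolation=cv2.INTER_CUBIC)
cv2.imwrite("pics/z5.png",np.vstack([np.hstack([f(s["color"],120,120),f(t["color"],220,130)]),np.hstack([f(s["color"],220,110),f(t["color"],100,130)])]))
E
```

```text
12.425 (array([581. , 244.8, 253.5]), 'x', array([-0.071,  0.997,  0.003]), 'y', array([0.997, 0.071, 0.002]), 'z', array([ 0.001,  0.003, -1.   ])) 12.34251047560653 [-0.24234067 -0.81274845 -2.63040461]
```

View pics/z5.png

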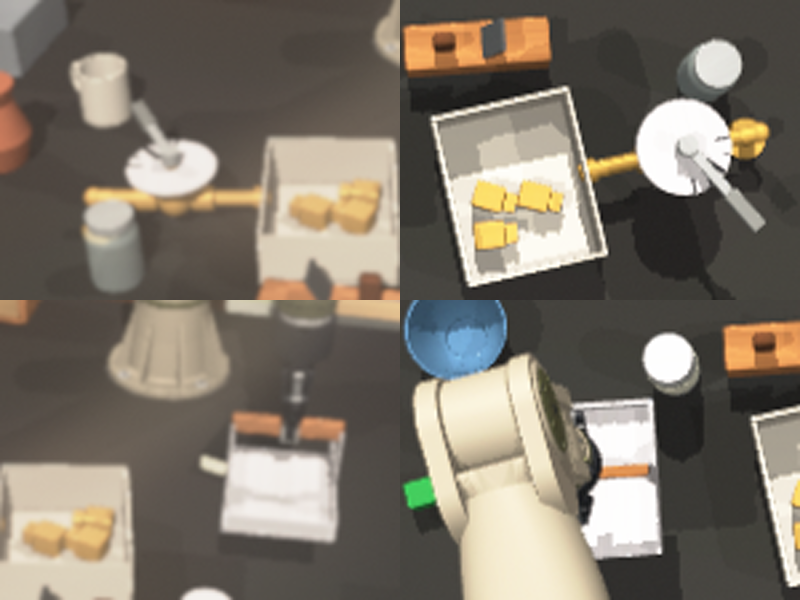

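All three feet lie in the tub, at (492,197), (540,197) and (495,235) in the upper right crop, and the tray is empty. I'll set it down where it came from.

>>> {"name": "apply_moves", "arguments": {
  "moves": [35,-3,1,0,0,1,0,31,-4,1,0,0,1,0,27,-4,1,0,0,0.5,0,20,-3,0,0,0,1,0,14,-2,1,0,0,0,0,4,0,0,0,0,0.5,0,0,0,10,0,0,0,0,0,0,24,0,0,0,0,0,0,30,0,0,0,0,0,0,30,0,0,0,0]
}}

```text
time_s: 13.68
ee_pos: [562.0, 369.8, 153.2]
orientation: [2.226, 2.216, -0.0]
contact_force: [0.0, -0.3, -2.4]
gripper_width: 12.3
finger_force: 98.6
```

>>> {"name": "apply_moves", "arguments": {
  "moves": [0,0,28,0,0,0,0,0,0,18,0,0,0,0,0,0,8,0,0,0,0,0,0,3,0,0,0,0,0,0,0,0,0,0,0]
}}

```text
time_s: 14.3
ee_pos: [562.3, 371.0, 98.2]
orientation: [2.225, 2.217, 0.002]
contact_force: [0.8, 0.1, -1.6]
gripper_width: 12.6
finger_force: 98.5
```

>>> {"name": "apply_moves", "arguments": {
  "moves": [0,0,4,0,0,0,0,0,0,3,0,0,0,0,0,0,2,0,0,0,0,0,0,1,0,0,0,0,0,0,0,0,0,0,0]
}}

```text
time_s: 14.92
ee_pos: [561.8, 371.1, 87.5]
orientation: [-2.225, -2.218, 0.0]
contact_force: [0.5, 0.2, -2.4]
gripper_width: 12.5
finger_force: 98.5
```

>>> {"name": "apply_moves", "arguments": {
  "moves": [0,0,1,0,0,0,0,0,0,1,0,0,0,0,0,0,0,0,0,0,0]
}}

```text
time_s: 15.3
ee_pos: [561.9, 371.1, 86.4]
orientation: [2.225, 2.218, 0.001]
contact_force: [-2.6, -2.0, 3.0]
gripper_width: 12.3
finger_force: 99.4
```

>>> {"name": "apply_moves", "arguments": {
  "moves": [0,0,0,0,0,0,1,0,0,0,0,0,0,1,0,0,0,0,0,0,1,0,0,-8,0,0,0,1,0,0,-20,0,0,0,1,0,0,-35,0,0,0,1,0,0,-40,0,0,0,1,0,0,-30,0,0,0,1,0,0,-10,0,0,0,1]
}}

```text
time_s: 16.42
ee_pos: [562.9, 371.6, 231.7]
orientation: [2.224, 2.217, 0.007]
contact_force: [0.5, 0.7, -0.3]
gripper_width: 85.7
finger_force: 0.0
```

```bash
python3 - <<'E'
from h import *; from plant import robot
t=pickle.load(open("c5.pkl","rb"))["top"];s=pickle.load(open("c5.pkl","rb"))["scene"]
g=lambda X,Y:(220+(X-400)*.375-.3,130+Y*.3733-.3)
gs=lambda X,Y:(120+X*.375-.3,120+Y*.3733-.3)
tip=plane(t,g(758,223),143)
hub=plane(t,g(689,146),147);print("manual",hub,tip,np.degrees(np.arctan2(*(tip-hub)[[1,0]]))%360,np.linalg.norm((tip-hub)[:2]))
# predicted pixels of lever in both views for lever angles
A=np.array([630.5,-269.5,139.])
for psi in(218,221,224):
    e=np.array([np.cos(np.radians(psi)),np.sin(np.radians(psi)),0])
    f=lambda q,x0,o:((q-[x0,130 if x0==220 else 120]+.3)/[.375,.3733]+[o,0]).round(0).tolist()
    print(psi,"top tip",f(proj(t,A+140*e),220,400),"hub",f(proj(t,A),220,400),"scene tip",f(proj(s,A+140*e),120,0),"hub",f(proj(s,A),120,0))
o=robot.get_obs();p,R=tcp(o);print(show(p,R))
E
```

```text
manual [ 628.33356445 -269.32709568  147.        ] [ 530.79080461 -356.58186017  143.        ] 221.8135348784985 130.87392376640406
218 top tip [[757.0, 231.0]] hub [[688.0, 145.0]] scene tip [[140.0, 101.0]] hub [[170.0, 152.0]]
221 top tip [[761.0, 228.0]] hub [[688.0, 145.0]] scene tip [[135.0, 103.0]] hub [[170.0, 152.0]]
224 top tip [[765.0, 224.0]] hub [[688.0, 145.0]] scene tip [[131.0, 104.0]] hub [[170.0, 152.0]]
(array([562.9, 371.6, 231.7]), 'x', array([0.003, 1.   , 0.002]), 'y', array([ 1.   , -0.003,  0.004]), 'z', array([ 0.004,  0.002, -1.   ]))
```

```bash
python3 - <<'E'
from h import *; from plant import robot
o=robot.get_obs();p,R=tcp(o)
A=np.array([630,-269.5,0]);
def G(psi,z,r=115):
    a=np.radians(psi);return A+[r*np.cos(a),r*np.sin(a),z]
def leg(p1,R1,n,g,ease=True):
    global p,R
    a,p,R=plan(p,R,np.array(p1,float),R1,n,ease)
    print(",".join(",".join(f"{v:g}" for v in r+[g]) for r in a));print(show(p,R)[0])
leg(G(221.5,215),down(41.5),20,.7)
leg(G(221.5,117),down(41.5),7,.7)
E
```

```text
-5,0,0,0,-0,0.5,0.7,-15,0,0,0,-0,1,0.7,-24,0,1,0,-0,1.5,0.7,-31,1,1,0,-0,2,0.7,-37,2,0,0,-0,2.5,0.7,-43,5,1,0,-0,3,0.7,-46,7,1,0,-0,3,0.7,-50,11,1,0,-0,3.5,0.7,-50,14,1,0,-0,3.5,0.7,-51,17,1,0,-0,3.5,0.7,-49,21,2,0,-0,4,0.7,-47,24,1,0,-0,3.5,0.7,-44,25,1,0,-0,3,0.7,-39,26,1,0,-0,3.5,0.7,-35,26,1,0,-0,3,0.7,-29,23,0,0,-0,2.5,0.7,-23,21,1,0,-0,2,0.7,-17,17,1,0,-0.5,1.5,0.7,-10,10,0,0,0,1,0.7,-3,4,0,0,0,0.5,0.7
[ 544.2 -345.3  215.1]
0,0,5,0,0,-0,0.7,0,0,14,0,0,-0,0.7,0,0,20,0,0,-0,0.7,0,0,20,0,0,-0,0.7,0,0,20,0,0,-0,0.7,0,0,14,0,0,-0,0.7,0,0,5,0,0,-0,0.7
[ 544.  -345.7  117.1]
```

>>> {"name": "apply_moves", "arguments": {
  "moves": [-5,0,0,0,0,0.5,0.7,-15,0,0,0,0,1,0.7,-24,0,1,0,0,1.5,0.7,-31,1,1,0,0,2,0.7,-37,2,0,0,0,2.5,0.7,-43,5,1,0,0,3,0.7,-46,7,1,0,0,3,0.7,-50,11,1,0,0,3.5,0.7,-50,14,1,0,0,3.5,0.7,-51,17,1,0,0,3.5,0.7]
}}

```text
time_s: 17.68
ee_pos: [550.2, 10.2, 220.0]
orientation: [-2.639, -1.702, 0.003]
contact_force: [1.5, 0.7, -0.6]
gripper_width: 60.0
finger_force: 0.0
```

>>> {"name": "apply_moves", "arguments": {
  "moves": [-49,21,2,0,0,4,0.7,-47,24,1,0,0,3.5,0.7,-44,25,1,0,0,3,0.7,-39,26,1,0,0,3.5,0.7,-35,26,1,0,0,3,0.7,-29,23,0,0,0,2.5,0.7,-23,21,1,0,0,2,0.7,-17,17,1,0,0,1.5,0.7,-10,10,0,0,0,1,0.7,-3,4,0,0,0,0.5,0.7]
}}

```text
time_s: 18.92
ee_pos: [542.7, -346.3, 213.1]
orientation: [-2.939, -1.106, 0.0]
contact_force: [0.3, 0.3, -0.9]
gripper_width: 59.8
finger_force: 0.0
```

```bash
python3 - <<'E'
from h import *; from plant import robot,viewer
s=viewer.read_camera("scene");t=viewer.read_camera("top")
o=robot.get_obs();p,R=tcp(o);print(o["time_s"],show(p,R),o["gripper_width"],o["joint_positions"])
f=lambda im,x,y:cv2.resize(im[y:y+75,x:x+100,::-1],(400,300),interpolation=cv2.INTER_CUBIC)
for n,P in(("tcp",p),("below",[p[0],p[1],135]),("gripexp",[543.9,-345.7,135])):print(n,(proj(s,P)-[130,130])*4)
cv2.imwrite("pics/z6.png",np.vstack([np.hstack([f(s["color"],130,130),f(t["color"],290,150)]),np.hstack([f(s["color"],320,180),f(t["color"],95,165)])]))
E
```

```text
19.025 (array([ 543.1, -345.7,  213.4]), 'x', array([0.751, 0.66 , 0.   ]), 'y', array([ 0.66 , -0.751, -0.   ]), 'z', array([-0.   ,  0.001, -1.   ])) 59.64032771859371 [-6.91563861e-01  4.55740926e-01  2.12471263e-01  1.32798408e+00
  2.74863582e-04  1.72891831e+00]
tcp [[161.30281583  57.86054999]]
below [[170.5258181  127.45440322]]
gripexp [[170.26789742 127.88117311]]
```

View pics/z6.png

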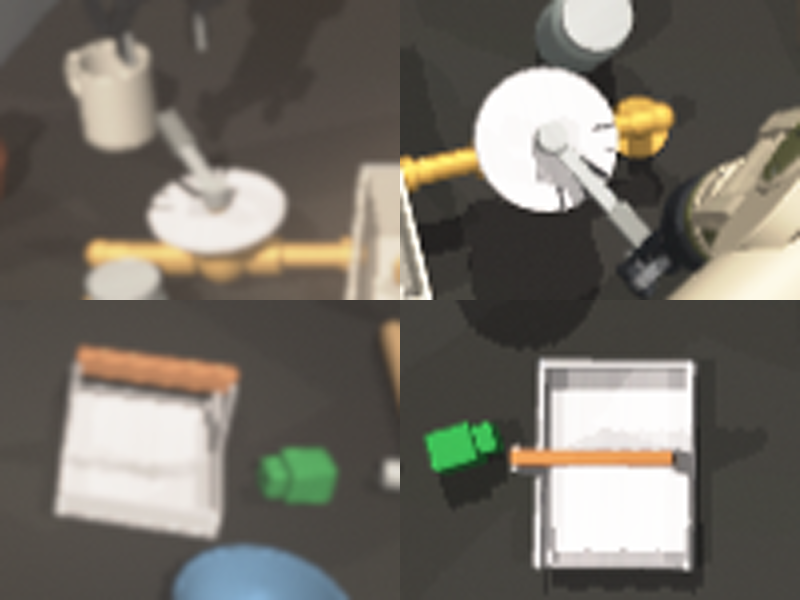

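The tray stands upright at its old place. In the upper left crop the fingers at (125,50) and (200,35) straddle the lever sleeve at about (175,128), as predicted. Going down on the lever.

>>> {"name": "apply_moves", "arguments": {
  "moves": [0,0,5,0,0,0,0.7,0,0,14,0,0,0,0.7,0,0,20,0,0,0,0.7,0,0,20,0,0,0,0.7,0,0,20,0,0,0,0.7,0,0,13,0,0,0,0.7,0,0,4,0,0,0,0.7,0,0,0,0,0,0,0.7]
}}

```text
time_s: 20.02
ee_pos: [543.2, -345.8, 117.6]
orientation: [-2.939, -1.109, -0.0]
contact_force: [-0.4, 0.9, -0.6]
gripper_width: 59.7
finger_force: 0.0
```

>>> {"name": "apply_moves", "arguments": {
  "moves": [0,0,0,0,0,0,0.1,0,0,0,0,0,0,0.1,0,0,0,0,0,0,0.1,0,0,0,0,0,0,0.1,0,0,0,0,0,0,0.1],
  "newtons": 25
}}

```text
time_s: 20.65
ee_pos: [543.5, -346.4, 118.3]
orientation: [2.939, 1.107, 0.001]
contact_force: [0.4, -0.3, 4.1]
gripper_width: 19.6
finger_force: 28.1
```

```bash
python3 - <<'E'
from h import *; from plant import robot
o=robot.get_obs();p,R=tcp(o);print(o["time_s"],show(p,R),o["contact_force"],o["wrist_torque"])
A=np.array([630,-269.5,0])
v=p-A;print("psi at grip",np.degrees(np.arctan2(v[1],v[0]))%360,np.hypot(v[0],v[1]))
psi0=np.degrees(np.arctan2(v[1],v[0]))%360;r=np.hypot(v[0],v[1]);n=9
yx=np.degrees(np.arctan2(*R.as_matrix()[[1,0],0]))
for i in range(1,n+1):
    s=i/n;dp=(237.5-psi0)*s;a=np.radians(psi0+dp)
    q=A+[r*np.cos(a),r*np.sin(a),p[2] if i==1 else zz]
    zz=p[2]
    a_,p,R=plan(p,R,q,down(yx+dp),1);print(",".join(f"{x:g}" for x in a_[0]))
print(show(p,R))
E
```

```text
20.65 (array([ 543.5, -346.4,  118.3]), 'x', array([0.751, 0.66 , 0.   ]), 'y', array([ 0.66 , -0.751,  0.001]), 'z', array([ 0.001, -0.001, -1.   ])) [ 0.42001583 -0.33847801  4.13961068] [-0.13967071 -0.0636767  -0.2835504 ]
psi at grip 221.6439591154666 115.72196087136196
0,4,0,0,-0,-2
0,3,0,0,-0,-1.5
0,4,0,0,-0,-2
0,3,0,0,-0,-1.5
0,4,0,0,-0,-2
0,3,0,0,-0,-1.5
1,4,0,0,0,-2
0,3,0,0,0,-1.5
0,4,0,0,0,-2
(array([ 568. , -366.8,  118.3]), 'x', array([ 0.54 ,  0.841, -0.   ]), 'y', array([ 0.841, -0.54 ,  0.001]), 'z', array([ 0.001, -0.001, -1.   ]))
```

>>> {"name": "apply_moves", "arguments": {
  "moves": [0,4,0,0,0,-2,0.1,0,3,0,0,0,-1.5,0.1,0,4,0,0,0,-2,0.1,0,3,0,0,0,-1.5,0.1,0,4,0,0,0,-2,0.1,0,3,0,0,0,-1.5,0.1,1,4,0,0,0,-2,0.1,0,3,0,0,0,-1.5,0.1,0,4,0,0,0,-2,0.1,0,0,0,0,0,0,0.1]
}}

```text
time_s: 21.9
ee_pos: [568.2, -368.0, 118.3]
orientation: [2.754, 1.507, -0.0]
contact_force: [0.1, -3.1, 5.4]
gripper_width: 19.4
finger_force: 27.7
```

```bash
python3 - <<'E'
from h import *; from plant import robot,viewer
o=robot.get_obs();p,R=tcp(o);v=p-[630,-269.5,0];print(o["time_s"],show(p,R),np.degrees(np.arctan2(v[1],v[0]))%360,o["contact_force"],o["wrist_torque"])
E
```

```text
21.9 (array([ 568.2, -368. ,  118.3]), 'x', array([ 0.539,  0.842, -0.002]), 'y', array([ 0.842, -0.539,  0.002]), 'z', array([ 0.001, -0.003, -1.   ])) 237.88142269202422 [ 0.14913377 -3.05650657  5.36322781] [-0.5580929  -0.0197571  -0.14644801]
```

>>> {"name": "apply_moves", "arguments": {
  "moves": [0,0,0,0,0,0,0.6,0,0,0,0,0,0,0.6,0,0,0,0,0,0,0.6,0,0,-10,0,0,0,0.6,0,0,-25,0,0,0,0.6,0,0,-35,0,0,0,0.6,-10,0,-35,0,0,0,0.6,-25,0,-20,0,0,0,0.6,-35,0,-10,0,0,0,0.6,-30,0,0,0,0,0,0.6]
}}

```text
time_s: 23.15
ee_pos: [513.5, -451.7, 254.9]
orientation: [2.754, 1.506, 0.001]
contact_force: [0.4, -0.1, -0.5]
gripper_width: 51.6
finger_force: 0.0
```

```bash
python3 - <<'E'
from h import *; from plant import robot,viewer
s=viewer.read_camera("scene");t=viewer.read_camera("top")
pickle.dump({"scene":s,"top":t},open("c7.pkl","wb"))
o=robot.get_obs();p,R=tcp(o);print(o["time_s"],show(p,R))
f=lambda im,x,y,w,h:cv2.resize(im[y:y+h,x:x+w,::-1],(400,300),interpolation=cv2.INTER_CUBIC)
cv2.imwrite("pics/z7.png",np.vstack([np.hstack([f(s["color"],130,130,100,75),f(t["color"],300,160,80,60)]),np.hstack([f(s["color"],100,100,320,240),f(t["color"],0,100,360,270)])]))
E
```

```text
23.25 (array([ 512. , -453.2,  253.4]), 'x', array([ 0.543,  0.84 , -0.001]), 'y', array([ 0.84 , -0.543,  0.001]), 'z', array([ 0.   , -0.002, -1.   ]))
```

View pics/z7.png

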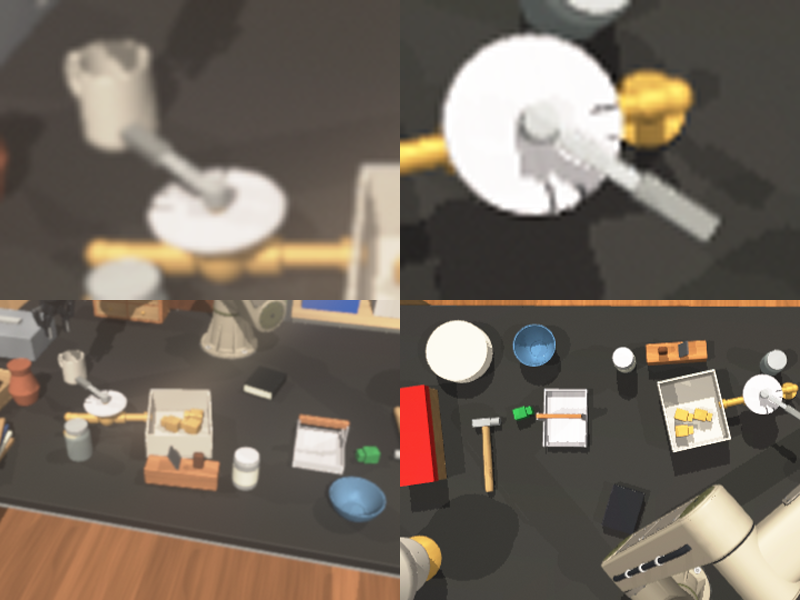

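```bash
python3 - <<'E'
from h import *
d=pickle.load(open("c7.pkl","rb"));t=d["top"]
g=lambda X,Y:(300+(X-400)/5-.4,160+Y/5-.4)
A=np.array([630,-269.5])
for n,P,z in(("hub",(541,122),147),("tip",(708,229),140),("sleeve in",(640,184),140),("closed",(551,203),116),("q",(574,193),116),("open",(607,107),116)):
    q=plane(t,g(*P),z)[:2];v=q-A;print(n,q.round(1),np.hypot(*v).round(1),(np.degrees(np.arctan2(v[1],v[0]))%360).round(1))
h=cv2.cvtColor(t["color"],cv2.COLOR_RGB2HSV).astype(int)
# tub rim: contour hull of the bright blob, lines of its edges at z=85
sub=h[155:245,225:303];m=((sub[...,1]<60)&(sub[...,2]>95)).astype(np.uint8)
c=max(cv2.findContours(m,0,cv2.CHAIN_APPROX_NONE)[0],key=cv2.contourArea).reshape(-1,2)+[225,155]
P=np.array([plane(t,p,85)[:2] for p in c],np.float32);(cx,cy),wh,an=cv2.minAreaRect(P);print(cx,cy,wh,an)
ax=np.radians(an);L=(P-[cx,cy])@np.array([[np.cos(ax),-np.sin(ax)],[np.sin(ax),np.cos(ax)]])
for k in(0,1):
  for sg in(-1,1):
    o=1-k;b=(sg*L[:,k]>wh[k]/2-6)&(abs(L[:,o])<wh[o]/2-15);f=np.polyfit(L[b,o],L[b,k],1);print(k,sg,b.sum(),"edge ang",round(an+(np.degrees(np.arctan(f[0]))*(1 if k else -1)),1))
E
```

```text
hub [ 629.  -268.4] 1.5 131.6
tip [ 556.7 -382.6] 134.8 237.1
sleeve in [ 587.4 -336.8] 79.7 237.7
closed [ 576.1 -280.6] 55.0 191.6
q [ 583.1 -296.7] 54.2 210.1
open [ 643.3 -320.7] 52.9 284.6
582.7534790039062 -53.36676025390625 (233.4326171875, 193.17440795898438) 12.982244491577148
0 -1 45 edge ang 12.9
0 1 44 edge ang 12.9
1 -1 55 edge ang 12.7
1 1 55 edge ang 12.9
```

The lever measures about 237.5° against a target of about 237.7°, so it is within a degree of half open. All three feet are in the tub, the tray is upright and the bystanders haven't moved. Handing in.

```bash
python3 -c "
from plant import sign_off;print(sign_off())"
```

```text
the job is handed in; nothing more can be done
None
```

The job is handed in: all three feet are in the tub, the empty tray stands upright back in its place, and the valve lever is at half open (within about 1° by camera), with everything else left where it was.

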